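# Line up the canisters by height on the windowsill

## Robot

A 6-joint arm with a two-finger parallel gripper is mounted at the origin on the work surface. World frame = base frame: x ahead of the robot, y to its left, z up, the work surface at z = 0. Lengths are in m, angles in rad, forces in N, time in s.
With the tool pointing down it reaches from about 0.375 to 0.9 m from the base axis. Payload 3.1 kg.
Tool frame: the origin (TCP) lies midway between the tips of the shut fingers; the grasp point (between the pads) lies 19 mm behind it (manip.grip_depth is the distance from the TCP to the grasp point, in m); z points along the fingers, y is the line along which they close (so a half turn about z gives the same grasp; the last joint's range is limited). The gripper opens to 85 mm and grips with 20 to 120 N. Pads are 22 mm wide; open, the fingers measure 114 mm over their backs; the gripper's body (76 mm by 85 mm) begins 54 mm behind the grasp point. The pads swing forward as they close: fully open they stand 13 mm farther back than shut.
Start: joints at [-0.178, 0.527, 1.433, -0, 1.181, -0.178], TCP at [0.625, 0, 0.231] pointing down, gripper open.
Joint ranges: [-3.08, 3.08], [-0.75, 2.2], [0.22, 2.44], [-1.43, 4.57], [0, 2.65], [-2.85, 2.85]. Speed limits (rad/s): [2.79, 2.79, 3.14, 3.14, 3.14, 3.14].

## Interface

Orientations are given as a unit quaternion [x, y, z, w].
In Python, from station import telemetry, snapshot, manip gives the robot as it stands. The module is installed in compiled form; this text tells all that it offers.
- The arm moves only by the shell command python3 -m crank 'ROWS' [OPENING] [FORCE]. ROWS is text: rows parted by semicolons, each of 6 numbers parted by spaces: the shift along the tool's x, y, z as a fraction of full scale, then the turn, a rotation vector about the tool's x, y, z as a fraction of full scale. A call has exactly 5 rows; each row shifts and turns the commanded pose from where the row before left it, along the tool's axes as they then stand; what a row does not reach is not made up. Full scale, the value 1, is 4 cm for a shift and 90 degrees for a turn. A row lasts 1/10 s, in which the tool goes at most 50 mm and 8.59 degrees, less where a joint would pass 70% of its speed; a pose out of reach is approached as far as the arm can. A call with a number of a shift or a turn outside -1 to 1 is refused whole. A call with a gripper value outside its range is refused whole. OPENING is the opening, from -1 (shut) to 1 (fully open), set as the call begins (- or left out, the last holds). The fingers move at their own pace and stop on an object; FORCE is the grip in N (left out, the last holds). Time passes only in rows, so rows that do not move let the fingers close, or fill a call up. It gives the time, the measured TCP pose, the force, the opening and the grip force at its end, in the units of the state.
- telemetry.sense(): the state, without advancing time (a new reading comes with each control period).
- snapshot(name): name is "scene" or "side" or "wrist"; returns a dict with "image" (480x640x3 uint8, red, green, blue), "depth" (480x640 float32, m along the optical axis (not along the pixel's ray), 0 where there is no reading), "camera_matrix" (3x3 intrinsics, pixels), "k1" (the pictures are not rectified: a ray, as slopes to the right and down, at radius r is drawn at 1 + k1 r^2 times it, then the intrinsics apply), "rvec" (rotation vector, rad) and "tvec" (3), from world to camera coordinates, as OpenCV has them. Camera axes: x right, y down, z forward; pixel columns grow to the right and rows downward; lengths in m; the calibration is good to about 2 mm. A picture is of the moment at which its call begins.
- manip.sign_off(): hands the job in; it is judged then, once.
The state is a dict: "t": time; "q": joint angles; "qd": joint speeds; "tau": joint torques, N m; "tcp_pos": TCP position; "tool_rot": TCP orientation; "force": force on the tool from outside, world axes, zero at the start; "ft_torque": the same for the moment, N m; "finger_gap": opening from 0.0 (shut) to 1.0 (fully open); "gripper_force": force on a finger pad.
Only numpy, scipy, OpenCV 4.12 (cv2) and the standard library are available. Lean on these libraries where they do the work, as an engineer would, in place of code of your own. Each camera call takes 0.05 s, during which the arm holds its last target. There are 200 camera calls.

## Task

Line up the four smoked-glass canisters by height on the cork mats of the wooden board: the tallest on the mat next to the chrome timer, then each shorter one in turn, ending with the shortest on the mat next to the poacher cup. Stand each one upright in the middle of its mat without tipping any over, and leave the timer and the poacher cup where they are.

Things in the scene. Friction and masses are not known exactly. Their poses are not given: they have to be found in the camera images.
- jar_a: The tallest and widest of four round straight-sided smoked-glass canisters with a flush, flat aluminium lid (one rigid piece, lid does not come off): 58 mm diameter, 115 mm tall overall, about 300 g. Stands loose on the sill at the start. Origin: centre of its underside; z up its axis.
- jar_b: The second tallest of four round straight-sided smoked-glass canisters with a flush, flat aluminium lid (one rigid piece, lid does not come off): 53 mm diameter, 95 mm tall overall, about 240 g. Stands loose on the sill at the start. Origin: centre of its underside; z up its axis.
- jar_c: The third tallest of four round straight-sided smoked-glass canisters with a flush, flat aluminium lid (one rigid piece, lid does not come off): 48 mm diameter, 75 mm tall overall, about 180 g. Stands loose on the sill at the start. Origin: centre of its underside; z up its axis.
- jar_d: The shortest and narrowest of four round straight-sided smoked-glass canisters with a flush, flat aluminium lid (one rigid piece, lid does not come off): 44 mm diameter, 55 mm tall overall, about 130 g. Stands loose on the sill at the start. Origin: centre of its underside; z up its axis.
- mat_1: Round dark cork mat, 76 mm diameter, 4 mm thick, fixed: the first (leftmost, largest y) of four alike in a row about 100 mm apart along a fixed wooden board (640 x 125 x 12 mm, long way roughly across in front of the robot). Origin: centre of its underside, on the board 12 mm above the sill, so its top is 16 mm above the sill; x across the board, y along the row.
- mat_2: Round dark cork mat, 76 mm diameter, 4 mm thick, fixed: the second of four alike in a row about 100 mm apart along a fixed wooden board (640 x 125 x 12 mm, long way roughly across in front of the robot). Origin: centre of its underside, on the board 12 mm above the sill, so its top is 16 mm above the sill; x across the board, y along the row.
- mat_3: Round dark cork mat, 76 mm diameter, 4 mm thick, fixed: the third of four alike in a row about 100 mm apart along a fixed wooden board (640 x 125 x 12 mm, long way roughly across in front of the robot). Origin: centre of its underside, on the board 12 mm above the sill, so its top is 16 mm above the sill; x across the board, y along the row.
- mat_4: Round dark cork mat, 76 mm diameter, 4 mm thick, fixed: the fourth (rightmost, smallest y) of four alike in a row about 100 mm apart along a fixed wooden board (640 x 125 x 12 mm, long way roughly across in front of the robot). Origin: centre of its underside, on the board 12 mm above the sill, so its top is 16 mm above the sill; x across the board, y along the row.
- timer: Chrome push-button kitchen timer, a round puck 66 mm across with a 30 mm round plunger on top, 55 mm tall, standing loose on one end of the board, left or right, about 115 mm beyond the last mat's centre. Marks the end where the tallest canister goes. Not to be moved. Origin: centre of its underside.
- poacher: Cast aluminium egg poacher cup, open, 74 mm across, 28 mm tall, with a short flat tab handle reaching 62 mm from its centre along its x, standing loose on the other end of the board, about 115 mm beyond the last mat's centre. Not to be moved. Origin: centre of its underside.
There are look-alikes about, which are no part of the job. Leave any yellow look-alike of the jar_c alone. Leave any pink look-alike of the jar_b alone.

How it is judged:
At the end, for the whole second after the job is handed in: Counting from the timer's end of the row, the tallest, second, third and shortest canisters stand on the first, second, third and fourth mats, each centre within 12 mm of its mat's centre, its underside on the mat (within about 3 mm in height), upright within 0.1 rad and still (((horizontal distance between timer and mat_1 below 0.18 m and horizontal distance between jar_a and mat_1 below 0.012 m and horizontal distance between jar_b and mat_2 below 0.012 m and horizontal distance between jar_c and mat_3 below 0.012 m and horizontal distance between jar_d and mat_4 below 0.012 m and z of jar_a in the frame of mat_1 between 0.001 and 0.008 m and z of jar_b in the frame of mat_2 between 0.001 and 0.008 m and z of jar_c in the frame of mat_3 between 0.001 and 0.008 m and z of jar_d in the frame of mat_4 between 0.001 and 0.008 m) or (horizontal distance between timer and mat_4 below 0.18 m and horizontal distance between jar_a and mat_4 below 0.012 m and horizontal distance between jar_b and mat_3 below 0.012 m and horizontal distance between jar_c and mat_2 below 0.012 m and horizontal distance between jar_d and mat_1 below 0.012 m and z of jar_a in the frame of mat_4 between 0.001 and 0.008 m and z of jar_b in the frame of mat_3 between 0.001 and 0.008 m and z of jar_c in the frame of mat_2 between 0.001 and 0.008 m and z of jar_d in the frame of mat_1 between 0.001 and 0.008 m)) and angle between each of jar_a, jar_b, jar_c, jar_d's own z axis and vertical below 0.1 rad and linear speed of each of jar_a, jar_b, jar_c, jar_d below 0.02 m/s); the robot touches nothing.
It fails at once if the timer is shifted by more than 15 mm (distance of timer from where it was at the start of the episode above 0.015 m).
It fails at once if the poacher cup is shifted by more than 15 mm (distance of poacher from where it was at the start of the episode above 0.015 m).
It fails at once if a canister is tipped over (more than 40 degrees) (angle between any of jar_a, jar_b, jar_c, jar_d's own z axis and vertical above 0.7 rad).
It also fails if it takes over 120 s, if anything falls off the work surface, if the arm or the gripper's body presses on something with over 40 N, if the wrist force passes 120 N, or if a joint passes its speed limit or range.

## Working session

There is one attempt and no reset: what is moved stays moved. The work goes in short steps, Python scripts to look and compute and a shell command to move; the robot and the scene stay as the last step left them, time stands still between calls to the robot, and variables do not carry over. Pictures are saved under pics/ and viewed, at most 14 in all, crops included, and the job is handed in when it is done.

```bash
mkdir -p pics; python3 - <<'E'
from station import telemetry, snapshot, manip
import cv2, numpy as np
for n in("scene","side"):
    s=snapshot(n); cv2.imwrite(f"pics/{n}0.png",s["image"][:,:,::-1]); np.savez(f"{n}0.npz",**s)
    R=cv2.Rodrigues(s["rvec"])[0]; print(n,-R.T@s["tvec"],R[2],s["k1"],s["camera_matrix"][0,0])
print(telemetry.sense())
E
```

```text
scene [1.09423381 0.21537148 0.74826097] [-0.60370296 -0.21457632 -0.76778887] -0.07797623558579143 562.234066823431
side [0.29381863 0.57344929 0.53430898] [ 0.28956346 -0.70892343 -0.6431023 ] -0.13167624421632743 479.1940306029403
{'t': 0.1, 'q': array([-1.78478399e-01,  5.28378656e-01,  1.43380682e+00,  8.35896863e-07,
        1.18140356e+00, -1.78490399e-01]), 'qd': array([ 1.26510309e-03, -6.22206089e-04, -3.58577960e-03,  9.68908043e-04,
        5.02256121e-05, -6.05577219e-04]), 'tau': array([ 4.33945943e-04, -4.43301880e+01, -1.78587180e+01, -2.04061280e-04,
        3.88642526e-03,  1.10165692e-05]), 'tcp_pos': array([6.24338425e-01, 1.62544308e-04, 2.30417741e-01]), 'tool_rot': array([ 7.07102299e-01,  7.07110559e-01, -5.68986238e-04, -8.20147111e-04]), 'force': array([-0.64583673, -0.71751548, -0.11213727]), 'ft_torque': array([ 0.01146735, -0.00237284,  0.00824971]), 'gripper_force': 0.0, 'finger_gap': 0.9972293819905539}
```

View pics/scene0.png

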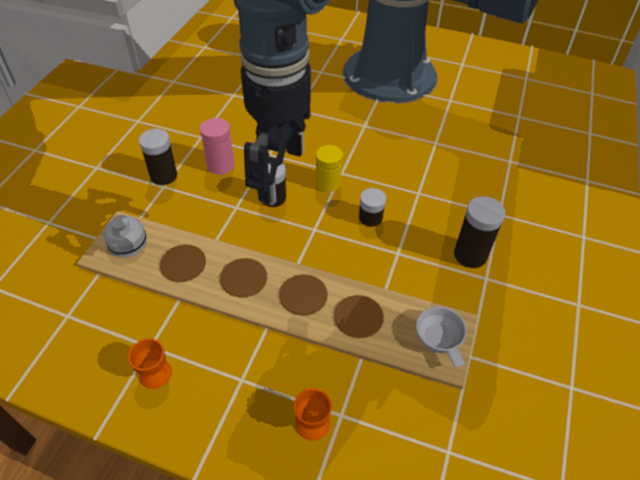

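View pics/side0.png

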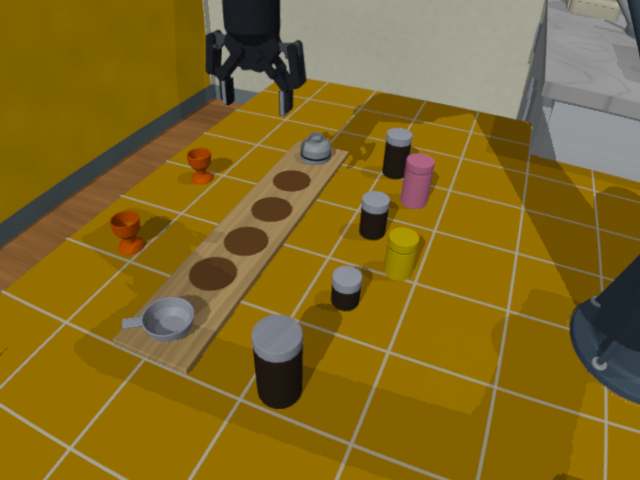

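Candidates for the canisters (scene picture): dark with a grey lid at (158,157), (272,187, half hidden by the gripper), (372,207) and (480,232). The pink one at (217,146) and the yellow one at (329,168) are look-alikes, and the orange cups at (150,362) and (312,412) are unrelated. The timer is at (125,237), at the −y end, so jar_a goes on the mat beside it. The poacher is at (440,330). Next I'll measure these and check a close crop.

```bash
cat > h.py <<'E'
import cv2, numpy as np
def cam(s):
    R=cv2.Rodrigues(np.array(s["rvec"]))[0]; return R,-R.T@np.array(s["tvec"]).ravel()
def slopes(s,uv):
    return cv2.undistortPoints(np.float64(uv).reshape(-1,1,2),np.float64(s["camera_matrix"]),np.array([float(s["k1"]),0,0,0])).reshape(-1,2)
def plane(s,uv,z):
    R,c=cam(s); d=np.c_[slopes(s,uv),np.ones(len(slopes(s,uv)))]@R
    return c+d*((z-c[2])/d[:,2])[:,None]
def cloud(s):
    v,u=np.mgrid[:480,:640]; R,c=cam(s); uv=np.c_[u.ravel(),v.ravel()]
    d=np.c_[slopes(s,uv),np.ones(len(uv))]*np.array(s["depth"]).reshape(-1,1)
    return (c+d@R).reshape(480,640,3)
def blobs(m,amin):
    n,l,st,ce=cv2.connectedComponentsWithStats(m.astype(np.uint8))
    return [(l==i,st[i],ce[i]) for i in range(1,n) if st[i][4]>=amin]
E
python3 - <<'E'
from h import *
for n in("scene","side"):
    s=dict(np.load(f"{n}0.npz")); P=cloud(s); hsv=cv2.cvtColor(s["image"],cv2.COLOR_RGB2HSV); ok=s["depth"]>0
    inw=(P[...,0]>.3)&(P[...,0]<.95)&(abs(P[...,1])<.5)&ok
    print(n,"lids")
    for m,st,ce in blobs((hsv[...,1]<60)&(hsv[...,2]>90)&inw&(P[...,2]>.01)&(P[...,2]<.15),60):
        p=P[m]; zt=np.percentile(p[:,2],90); t=p[p[:,2]>zt-.005]
        print(ce.round(0),st[4],"ztop",zt.round(4),t[:,:2].mean(0).round(4),((t.max(0)+t.min(0))/2)[:2].round(4),np.ptp(t,0)[:2].round(3))
    print("mats")
    for m,st,ce in blobs((hsv[...,2]<130)&(hsv[...,0]<15)&(hsv[...,1]>90)&inw&(P[...,2]<.025),400):
        c=cv2.findContours(m.astype(np.uint8),0,1)[0]; c=max(c,key=cv2.contourArea); w=plane(s,c,.016)
        (x,y),r=cv2.minEnclosingCircle(np.float32(w[:,:2])); mm=P[m]
        print(ce.round(0),st[4],"circ",round(x,4),round(y,4),round(r,4),"cloud",mm.mean(0).round(4))
s=dict(np.load("side0.npz"));cv2.imwrite("pics/crop1.png",cv2.resize(s["image"][110:420,220:460,::-1],None,fx=1.9,fy=1.9))
E
```

```text
scene lids
[154. 141.] 623 ztop 0.0969 [ 0.4768 -0.312 ] [ 0.4759 -0.3137] [0.052 0.053]
[280. 174.] 146 ztop 0.0768 [ 0.4559 -0.0783] [ 0.4548 -0.0788] [0.037 0.014]
[373. 200.] 492 ztop 0.0569 [0.4421 0.0851] [0.4406 0.0847] [0.046 0.043]
[486. 213.] 960 ztop 0.117 [0.4633 0.267 ] [0.4615 0.2668] [0.059 0.056]
[124. 232.] 1068 ztop 0.0676 [ 0.6469 -0.2815] [ 0.6466 -0.2823] [0.028 0.028]
[133. 251.] 93 ztop 0.0219 [ 0.661  -0.2582] [ 0.6557 -0.2651] [0.044 0.033]
[442. 331.] 1898 ztop 0.0404 [0.6518 0.2573] [0.6493 0.2511] [0.09 0.08]
mats
[182. 263.] 1011 circ 0.6523 -0.1727 0.0365 cloud [ 0.6534 -0.1722  0.0165]
[243. 277.] 1073 circ 0.6439 -0.0676 0.0368 cloud [ 0.6453 -0.0677  0.0165]
[302. 294.] 1166 circ 0.6411 0.0333 0.0366 cloud [0.6419 0.0331 0.0165]
[358. 316.] 1292 circ 0.6491 0.1266 0.0366 cloud [0.6498 0.1265 0.0164]
[116. 469.] 886 circ 0.98 -0.0775 0.0609 cloud [ 0.8511 -0.4194 -0.7491]
side lids
[399. 137.] 394 ztop 0.0937 [ 0.4737 -0.3084] [ 0.4743 -0.3103] [0.05  0.053]
[316. 146.] 541 ztop 0.063 [ 0.6445 -0.2775] [ 0.6457 -0.2796] [0.026 0.028]
[313. 162.] 81 ztop 0.0178 [ 0.6411 -0.2531] [ 0.6439 -0.2572] [0.053 0.023]
[375. 202.] 527 ztop 0.0738 [ 0.4544 -0.0912] [ 0.455  -0.0933] [0.046 0.048]
[346. 280.] 674 ztop 0.0541 [0.4392 0.0883] [0.4393 0.0869] [0.043 0.043]
[166. 318.] 1762 ztop 0.0383 [0.6532 0.257 ] [0.649  0.2532] [0.09 0.08]
[276. 338.] 1899 ztop 0.1148 [0.4593 0.2704] [0.4602 0.2686] [0.056 0.057]
mats
[273. 208.] 460 circ 0.6412 -0.0617 0.0364 cloud [ 0.6405 -0.0681  0.0138]
[213. 273.] 726 circ 0.6456 0.1308 0.0364 cloud [0.6465 0.1279 0.0139]
```

View pics/crop1.png

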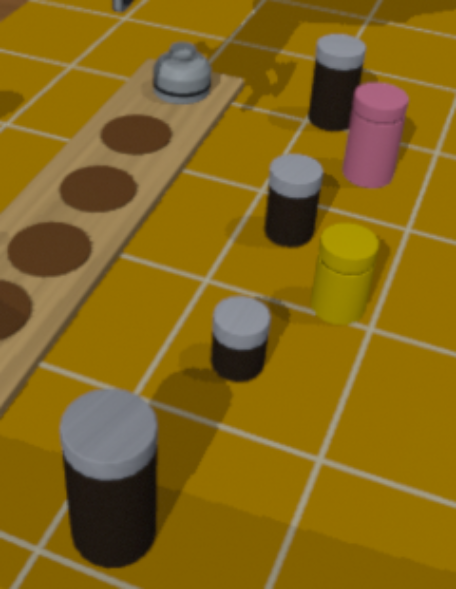

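The crop shows the four smoked canisters with clearly different heights; the measured lid tops of 95, 75, 55 and 115 mm identify them:

| Canister | Crop pixel | World x, y (m) |
|---|---|---|
| jar_b | (338,80) | .475, −.312 |
| jar_c | (294,200) | .455, −.093 |
| jar_d | (240,335) | .440, .086 |
| jar_a | (110,475) | .461, .268 |

The tool's y axis lies along world x, so the fingers clear the neighbouring mats without turning. I'll start with jar_b and move above it.

```bash
R='-0.52 -0.249 0 0 0 0'
python3 -m crank '-0.52 -0.249 0 0 0 0;-0.52 -0.249 0 0 0 0;-0.52 -0.249 0 0 0 0;-0.52 -0.249 0 0 0 0;-0.52 -0.249 0 0 0 0' 1 50 >/dev/null
python3 -m crank '-0.52 -0.249 0 0 0 0;-0.52 -0.249 0 0 0 0;-0.52 -0.249 0 0 0 0;-0.52 -0.249 0 0 0 0;-0.52 -0.249 0 0 0 0' >/dev/null
python3 -m crank '-0.52 -0.249 0 0 0 0;-0.52 -0.249 0 0 0 0;-0.52 -0.249 0 0 0 0;-0.52 -0.249 0 0 0 0;-0.52 -0.249 0 0 0 0'
python3 -m crank '0 0 0 0 0 0;0 0 0 0 0 0;0 0 0 0 0 0;0 0 0 0 0 0;0 0 0 0 0 0'
python3 - <<'E'
from h import *
from station import snapshot,telemetry
s=snapshot("wrist"); cv2.imwrite("pics/w1.png",s["image"][:,:,::-1])
P=cloud(s);hsv=cv2.cvtColor(s["image"],cv2.COLOR_RGB2HSV)
q=(P[...,2]>.085)&(P[...,2]<.105)&(s["depth"]>0)
for m,st,ce in blobs(q,150): print(ce.round(),st[4],P[m].mean(0).round(4),np.ptp(P[m],0).round(3),np.median(hsv[m],0))
s=dict(np.load("scene0.npz"));P=cloud(s)
for u,v in((217,128),(329,155)): print(P[v-3:v+4,u-3:u+4].reshape(-1,3).mean(0).round(3))
E
```

```text
t: 1.6
tcp_pos: [0.4748, -0.3125, 0.2309]
tool_rot: [0.707, 0.707, 0.0, -0.001]
force: [-0.1, 0.1, 0.4]
finger_gap: 1.0
gripper_force: 0.0
t: 2.1
tcp_pos: [0.4759, -0.3111, 0.2313]
tool_rot: [0.707, 0.708, 0.0, -0.0]
force: [-0.6, 0.4, -0.6]
finger_gap: 0.998
gripper_force: 0.0
[227. 123.] 4089 [ 0.4101 -0.2243  0.0958] [0.052 0.052 0.013] [171. 112. 224.]
[313. 236.] 3279 [ 0.4738 -0.3113  0.0958] [0.053 0.052 0.014] [108.  16. 195.]
[ 0.412 -0.218  0.097]
[ 0.388 -0.013  0.076]
```

View pics/w1.png

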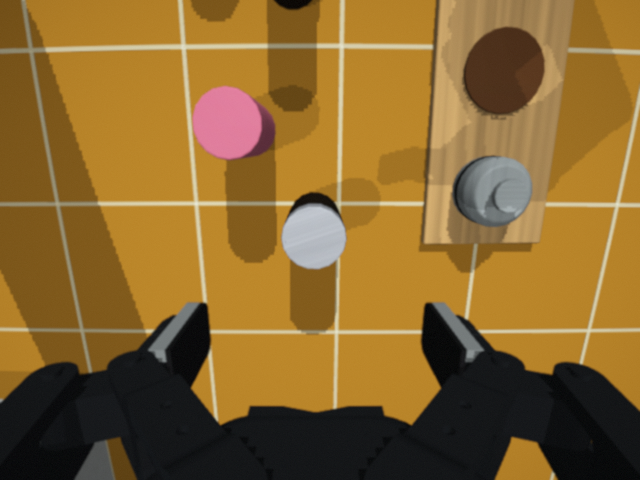

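The wrist view shows jar_b's lid centred at (313,236), which is world (.474, −.311) and agrees with the TCP. The pink look-alike at (230,122) is clear. I'll descend and grip.

```bash
python3 -m crank '0 -0.04 0.465 0 0 0;0 0 0.465 0 0 0;0 0 0.465 0 0 0;0 0 0.465 0 0 0;0 0 0.465 0 0 0' >/dev/null
python3 -m crank '0 0 0.465 0 0 0;0 0 0.465 0 0 0;0 0 0.465 0 0 0;0 0 0.465 0 0 0;0 0 0.465 0 0 0'
python3 -m crank '0 0 0 0 0 0;0 0 0 0 0 0;0 0 0 0 0 0;0 0 0 0 0 0;0 0 0 0 0 0' -1 50
python3 -m crank '0 0 0 0 0 0;0 0 0 0 0 0;0 0 0 0 0 0;0 0 0 0 0 0;0 0 0 0 0 0'
python3 -m crank '0 0 -0.2 0 0 0;0 0 -0.35 0 0 0;0 0 -0.4 0 0 0;0 0 -0.4 0 0 0;0 0 -0.3 0 0 0'
```

```text
t: 3.15
tcp_pos: [0.4744, -0.3118, 0.0447]
tool_rot: [0.707, 0.707, 0.0, 0.0]
force: [0.3, -0.6, 0.3]
finger_gap: 1.001
gripper_force: 0.0
t: 3.65
tcp_pos: [0.4744, -0.3123, 0.0461]
tool_rot: [0.707, 0.707, 0.0, 0.001]
force: [0.4, 0.2, 0.9]
finger_gap: 0.607
gripper_force: 52.3
t: 4.15
tcp_pos: [0.4743, -0.3123, 0.046]
tool_rot: [0.707, 0.707, 0.0, 0.001]
force: [-0.6, 1.7, 5.7]
finger_gap: 0.611
gripper_force: 52.4
t: 4.65
tcp_pos: [0.4742, -0.3122, 0.1129]
tool_rot: [0.707, 0.707, -0.0, 0.001]
force: [0.4, 0.1, -2.2]
finger_gap: 0.61
gripper_force: 52.5
```

```bash
python3 -m crank '0.2 0.14 0 0 0 0;0.4 0.275 0 0 0 0;0.4 0.275 0 0 0 0;0.4 0.275 0 0 0 0;0.4 0.275 0 0 0 0' >/dev/null
python3 -m crank '0.4 0.275 0 0 0 0;0.4 0.275 0 0 0 0;0.4 0.275 0 0 0 0;0.4 0.275 0 0 0 0;0.4 0.275 0 0 0 0' >/dev/null
python3 -m crank '0.4 0.275 0 0 0 0;0.4 0.275 0 0 0 0;0.4 0.275 0 0 0 0;0.4 0.275 0 0 0 0;0.4 0.275 0 0 0 0' >/dev/null
python3 -m crank '0.34 0.23 0 0 0 0;0 0 0 0 0 0;0 0 0 0 0 0;0 0 0 0 0 0;0 0 0 0 0 0'
python3 - <<'E'
from h import *
from station import snapshot
for n in("scene","side"):
    s=snapshot(n); P=cloud(s); hsv=cv2.cvtColor(s["image"],cv2.COLOR_RGB2HSV)
    print(n)
    for m,st,ce in blobs((hsv[...,2]<130)&(hsv[...,0]<15)&(hsv[...,1]>90)&(s["depth"]>0)&(abs(P[...,2]-.015)<.012)&(P[...,0]>.5)&(P[...,0]<.8),300):
        c=max(cv2.findContours(m.astype(np.uint8),0,1)[0],key=cv2.contourArea); w=plane(s,c,.016)
        print(ce.round(),st[4],w[:,:2].mean(0).round(4),np.round(cv2.minEnclosingCircle(np.float32(w[:,:2])),4) if 0 else cv2.minEnclosingCircle(np.float32(w[:,:2])))
cv2.imwrite("pics/a.png",s["image"][:,:,::-1])
s=snapshot("wrist");cv2.imwrite("pics/w2.png",s["image"][:,:,::-1])
E
```

```text
t: 6.65
tcp_pos: [0.6423, -0.0671, 0.1113]
tool_rot: [0.707, 0.707, -0.0, -0.0]
force: [-0.1, 0.3, -0.9]
finger_gap: 0.612
gripper_force: 52.6
scene
[182. 262.] 1139 [ 0.653  -0.1724] ((0.6514850854873657, -0.17236553132534027), 0.03679408133029938)
[243. 280.] 912 [ 0.6474 -0.0681] ((0.6440240740776062, -0.06755758821964264), 0.03632742539048195)
[303. 294.] 1165 [0.6404 0.0375] ((0.6409924030303955, 0.033382318913936615), 0.036693986505270004)
[358. 316.] 1243 [0.6509 0.1291] ((0.6485164165496826, 0.12649564445018768), 0.03649435564875603)
side
[295. 180.] 314 [ 0.6416 -0.1714] ((0.6480236649513245, -0.16835719347000122), 0.03646893426775932)
[272. 207.] 394 [ 0.6391 -0.0615] ((0.6407775282859802, -0.06188304349780083), 0.036014460027217865)
```

View pics/a.png

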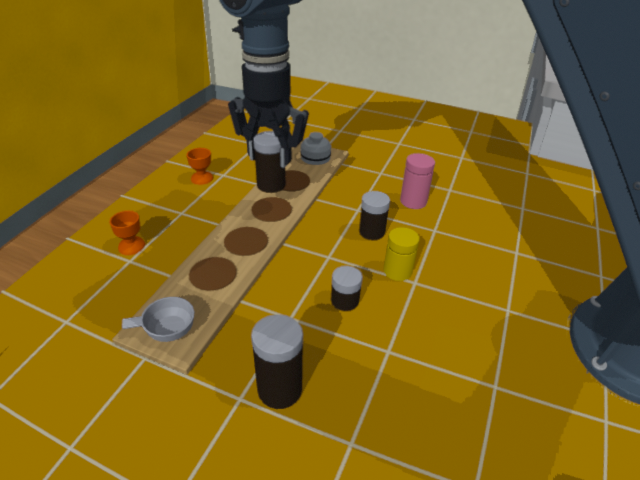

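The picture shows jar_b held upright over mat 3 at (270,165), with everything else in place. I'll lower it, release and retreat.

```bash
python3 -m crank '0 0 0.3 0 0 0;0 0 0.3 0 0 0;0 0 0.3 0 0 0;0 0 0.2 0 0 0;0 0 0.1 0 0 0'
python3 -m crank '0 0 0.04 0 0 0;0 0 0 0 0 0;0 0 0 0 0 0;0 0 0 0 0 0;0 0 0 0 0 0'
```

```text
t: 7.3
tcp_pos: [0.6416, -0.066, 0.0621]
tool_rot: [0.707, 0.707, -0.001, -0.002]
force: [-5.9, 1.4, 19.1]
finger_gap: 0.61
gripper_force: 54.0
t: 7.8
tcp_pos: [0.6417, -0.066, 0.0622]
tool_rot: [0.707, 0.707, -0.001, -0.001]
force: [-4.5, 1.0, 5.0]
finger_gap: 0.611
gripper_force: 52.9
```

```bash
python3 -m crank '0 0 0 0 0 0;0 0 0 0 0 0;0 0 0 0 0 0;0 0 0 0 0 0;0 0 0 0 0 0' 1
python3 -m crank '0 0 -0.4 0 0 0;0 0 -0.6 0 0 0;0 0 -0.8 0 0 0;0 0 -0.8 0 0 0;0 0 -0.8 0 0 0' >/dev/null
python3 -m crank '0.5 -0.27 -0.4 0 0 0;0.5 -0.27 0 0 0 0;0.5 -0.27 0 0 0 0;0.5 -0.27 0 0 0 0;0.5 -0.27 0 0 0 0' >/dev/null
python3 -m crank '0.5 -0.27 0 0 0 0;0.5 -0.27 0 0 0 0;0.5 -0.27 0 0 0 0;0.5 -0.27 0 0 0 0;0.5 -0.27 0 0 0 0' >/dev/null
python3 -m crank '0.5 -0.27 0 0 0 0;0.5 -0.27 0 0 0 0;0.5 -0.27 0 0 0 0;0.5 -0.27 0 0 0 0;0.5 -0.27 0 0 0 0'
python3 -m crank '0.5 -0.27 0 0 0 0;0.37 -0.22 0 0 0 0;0 0 0 0 0 0;0 0 0 0 0 0;0 0 0 0 0 0'
cat > look.py <<'E'
from h import *
import sys
from station import snapshot,telemetry
z=float(sys.argv[1])
s=snapshot("wrist");P=cloud(s);hsv=cv2.cvtColor(s["image"],cv2.COLOR_RGB2HSV)
for m,st,ce in blobs((abs(P[...,2]-z)<.008)&(s["depth"]>0),300): print(ce.round(),st[4],P[m].mean(0).round(4),np.ptp(P[m],0).round(3),np.median(hsv[m],0))
s=snapshot("scene");P=cloud(s);hsv=cv2.cvtColor(s["image"],cv2.COLOR_RGB2HSV);cv2.imwrite("pics/scene_last.png",s["image"][:,:,::-1])
for m,st,ce in blobs((hsv[...,1]<60)&(hsv[...,2]>90)&(s["depth"]>0)&(P[...,2]>.03)&(P[...,2]<.15)&(P[...,0]>.3)&(P[...,0]<.8)&(abs(P[...,1])<.45),60):
    p=P[m];zt=np.percentile(p[:,2],90);t=p[p[:,2]>zt-.005];print("scene",ce.round(),zt.round(4),((t.max(0)+t.min(0))/2)[:2].round(4),np.ptp(t,0)[:2].round(3))
print(telemetry.sense()["tcp_pos"].round(4))
E
python3 look.py .115
```

```text
t: 8.3
tcp_pos: [0.643, -0.0664, 0.0616]
tool_rot: [0.707, 0.707, 0.0, 0.0]
force: [0.8, 0.2, -0.2]
finger_gap: 1.001
gripper_force: 0.0
t: 10.3
tcp_pos: [0.4792, 0.2349, 0.2134]
tool_rot: [0.707, 0.707, -0.001, -0.0]
force: [-0.4, 0.5, -0.2]
finger_gap: 1.002
gripper_force: 0.0
t: 10.8
tcp_pos: [0.4613, 0.268, 0.2136]
tool_rot: [0.707, 0.707, -0.0, 0.0]
force: [0.1, 0.1, 0.4]
finger_gap: 0.999
gripper_force: 0.0
[314. 247.] 5070 [0.4598 0.2693 0.1159] [0.057 0.057 0.011] [108.  16. 194.]
scene [271. 171.] 0.0772 [ 0.4567 -0.0952] [0.046 0.046]
scene [373. 200.] 0.0571 [0.4407 0.0849] [0.044 0.043]
scene [486. 212.] 0.117 [0.4618 0.2668] [0.058 0.056]
scene [124. 233.] 0.0674 [ 0.6469 -0.2819] [0.028 0.03 ]
scene [238. 241.] 0.1128 [ 0.6426 -0.067 ] [0.054 0.052]
scene [445. 332.] 0.0415 [0.65   0.2511] [0.091 0.08 ]
[0.4616 0.2678 0.2136]
```

```bash
python3 -m crank '0 0 0.4 0 0 0;0 0 0.4 0 0 0;0 0 0.4 0 0 0;0 0 0.4 0 0 0;0 0 0.4 0 0 0' >/dev/null
python3 -m crank '0 0 0.4 0 0 0;0 0 0.4 0 0 0;0 0 0.4 0 0 0;0 0 0.3 0 0 0;0 0 0.2 0 0 0'
python3 -m crank '0 0 0 0 0 0;0 0 0 0 0 0;0 0 0 0 0 0;0 0 0 0 0 0;0 0 0 0 0 0' -1 55
python3 -m crank '0 0 0 0 0 0;0 0 0 0 0 0;0 0 0 0 0 0;0 0 0 0 0 0;0 0 0 0 0 0'
python3 -m crank '0 0 -0.2 0 0 0;0 0 -0.35 0 0 0;0 0 -0.4 0 0 0;0 0 -0.4 0 0 0;0 0 -0.4 0 0 0' >/dev/null
python3 -m crank '0 0 -0.4 0 0 0;0 0 -0.4 0 0 0;0 0 -0.4 0 0 0;0 0 -0.3 0 0 0;0 0 0 0 0 0'
```

```text
t: 11.9
tcp_pos: [0.4613, 0.2679, 0.0648]
tool_rot: [0.707, 0.707, -0.0, -0.0]
force: [-0.8, -0.5, -0.2]
finger_gap: 0.997
gripper_force: 0.0
t: 12.4
tcp_pos: [0.4613, 0.2685, 0.0662]
tool_rot: [0.707, 0.707, 0.0, 0.0]
force: [-0.4, 0.5, 1.2]
finger_gap: 0.665
gripper_force: 58.9
t: 12.9
tcp_pos: [0.4613, 0.2685, 0.0662]
tool_rot: [0.707, 0.707, 0.0, 0.0]
force: [-1.6, -0.9, 6.3]
finger_gap: 0.666
gripper_force: 59.1
t: 13.9
tcp_pos: [0.4621, 0.2688, 0.1971]
tool_rot: [0.707, 0.707, 0.001, 0.001]
force: [0.6, 0.7, -2.7]
finger_gap: 0.667
gripper_force: 59.3
```

```bash
python3 -m crank '-0.2 0.09 0 0 0 0;-0.457 0.198 0 0 0 0;-0.457 0.198 0 0 0 0;-0.457 0.198 0 0 0 0;-0.457 0.198 0 0 0 0' >/dev/null
python3 -m crank '-0.457 0.198 0 0 0 0;-0.457 0.198 0 0 0 0;-0.457 0.198 0 0 0 0;-0.457 0.198 0 0 0 0;-0.457 0.198 0 0 0 0' >/dev/null
python3 -m crank '-0.457 0.198 0 0 0 0;-0.457 0.198 0 0 0 0;-0.457 0.198 0 0 0 0;-0.457 0.198 0 0 0 0;-0.457 0.198 0 0 0 0' >/dev/null
python3 -m crank '-0.457 0.198 0 0 0 0;-0.457 0.198 0 0 0 0;-0.457 0.198 0 0 0 0;-0.457 0.198 0 0 0 0;-0.457 0.198 0 0 0 0' >/dev/null
python3 -m crank '-0.457 0.198 0 0 0 0;-0.457 0.198 0 0 0 0;-0.457 0.198 0 0 0 0;-0.457 0.198 0 0 0 0;-0.26 0.106 0 0 0 0'
python3 -m crank '0 0 0 0 0 0;0 0 0 0 0 0;0 0 0 0 0 0;0 0 0 0 0 0;0 0 0 0 0 0'
```

```text
t: 16.4
tcp_pos: [0.6521, -0.1728, 0.1957]
tool_rot: [0.707, 0.707, 0.0, 0.001]
force: [0.4, 0.2, -3.1]
finger_gap: 0.666
gripper_force: 59.3
t: 16.9
tcp_pos: [0.651, -0.1696, 0.1959]
tool_rot: [0.707, 0.707, 0.0, -0.0]
force: [0.5, 0.2, -3.3]
finger_gap: 0.667
gripper_force: 59.3
```

```bash
python3 -m crank '0 0 0.3 0 0 0;0 0 0.4 0 0 0;0 0 0.4 0 0 0;0 0 0.4 0 0 0;0 0 0.4 0 0 0' >/dev/null
python3 -m crank '0 0 0.4 0 0 0;0 0 0.3 0 0 0;0 0 0.15 0 0 0;0 0 0.05 0 0 0;0 0 0.03 0 0 0'
python3 -m crank '0 0 0.03 0 0 0;0 0 0 0 0 0;0 0 0 0 0 0;0 0 0 0 0 0;0 0 0 0 0 0'
```

```text
t: 17.9
tcp_pos: [0.6516, -0.1706, 0.0827]
tool_rot: [0.707, 0.707, 0.0, 0.0]
force: [-0.3, 1.2, -3.6]
finger_gap: 0.666
gripper_force: 59.3
t: 18.4
tcp_pos: [0.6518, -0.1707, 0.0823]
tool_rot: [0.707, 0.707, 0.0, 0.001]
force: [-0.6, -0.3, 2.4]
finger_gap: 0.668
gripper_force: 59.3
```

```bash
python3 -m crank '0 0 0 0 0 0;0 0 0 0 0 0;0 0 0 0 0 0;0 0 0 0 0 0;0 0 0 0 0 0' 1
python3 -m crank '0 0 -0.4 0 0 0;0 0 -0.6 0 0 0;0 0 -0.8 0 0 0;0 0 -0.8 0 0 0;0 0 -0.7 0 0 0' >/dev/null
python3 -m crank '0.159 -0.408 0 0 0 0;0.159 -0.408 0 0 0 0;0.159 -0.408 0 0 0 0;0.159 -0.408 0 0 0 0;0.159 -0.408 0 0 0 0' >/dev/null
python3 -m crank '0.159 -0.408 0 0 0 0;0.159 -0.408 0 0 0 0;0.159 -0.408 0 0 0 0;0.159 -0.408 0 0 0 0;0.159 -0.408 0 0 0 0' >/dev/null
python3 -m crank '0.159 -0.408 0 0 0 0;0.159 -0.408 0 0 0 0;0 0 0 0 0 0;0 0 0 0 0 0;0 0 0 0 0 0'
python3 look.py .075
```

```text
t: 18.9
tcp_pos: [0.6512, -0.1704, 0.0813]
tool_rot: [0.707, 0.707, -0.0, -0.0]
force: [0.2, 0.4, 0.3]
finger_gap: 0.999
gripper_force: 0.0
t: 20.9
tcp_pos: [0.4568, -0.0948, 0.214]
tool_rot: [0.707, 0.707, 0.0, 0.001]
force: [0.2, 0.2, 0.2]
finger_gap: 0.999
gripper_force: 0.0
[219. 131.] 3232 [ 0.3838 -0.0138  0.0758] [0.047 0.047 0.011] [ 26. 187. 235.]
[521. 194.] 673 [ 0.6206 -0.0616  0.0752] [0.032 0.049 0.016] [ 13. 104.  18.]
[312. 234.] 2633 [ 0.4542 -0.0937  0.0758] [0.047 0.047 0.011] [108.  15. 208.]
[517. 304.] 782 [ 0.632  -0.1571  0.0752] [0.043 0.049 0.016] [ 15. 104.  21.]
[268. 353.] 523 [ 0.4137 -0.2043  0.0745] [0.049 0.031 0.016] [172. 120. 171.]
scene [272. 171.] 0.0771 [ 0.4563 -0.0944] [0.048 0.047]
scene [373. 200.] 0.0571 [0.4405 0.0851] [0.045 0.043]
scene [170. 218.] 0.133 [ 0.6515 -0.1723] [0.057 0.057]
scene [120. 231.] 0.0679 [ 0.6461 -0.2829] [0.029 0.028]
scene [238. 241.] 0.1129 [ 0.6428 -0.0671] [0.053 0.053]
scene [444. 333.] 0.0414 [0.6499 0.2512] [0.09 0.08]
[ 0.4565 -0.0946  0.2136]
```

```bash
python3 -m crank '0 -0.03 0.46 0 0 0;0 0 0.46 0 0 0;0 0 0.46 0 0 0;0 0 0.46 0 0 0;0 0 0.46 0 0 0' >/dev/null
python3 -m crank '0 0 0.46 0 0 0;0 0 0.46 0 0 0;0 0 0.46 0 0 0;0 0 0.46 0 0 0;0 0 0.46 0 0 0'
python3 -m crank '0 0 0 0 0 0;0 0 0 0 0 0;0 0 0 0 0 0;0 0 0 0 0 0;0 0 0 0 0 0' -1 45
python3 -m crank '0 0 0 0 0 0;0 0 0 0 0 0;0 0 0 0 0 0;0 0 0 0 0 0;0 0 0 0 0 0'
python3 -m crank '0 0 -0.2 0 0 0;0 0 -0.35 0 0 0;0 0 -0.4 0 0 0;0 0 -0.4 0 0 0;0 0 -0.4 0 0 0' >/dev/null
python3 -m crank '0 0 -0.4 0 0 0;0 0 -0.4 0 0 0;0 0 -0.4 0 0 0;0 0 -0.3 0 0 0;0 0 0 0 0 0'
```

```text
t: 22.0
tcp_pos: [0.4551, -0.0946, 0.0283]
tool_rot: [0.707, 0.707, 0.0, 0.0]
force: [-0.2, 0.1, -0.0]
finger_gap: 1.0
gripper_force: 0.0
t: 22.5
tcp_pos: [0.4546, -0.0943, 0.0299]
tool_rot: [0.707, 0.707, 0.0, 0.001]
force: [-0.1, 0.7, 0.3]
finger_gap: 0.555
gripper_force: 46.4
t: 23.0
tcp_pos: [0.4545, -0.0943, 0.0299]
tool_rot: [0.707, 0.707, 0.0, 0.001]
force: [-0.6, 0.5, 4.8]
finger_gap: 0.549
gripper_force: 46.7
t: 24.0
tcp_pos: [0.4546, -0.0942, 0.1607]
tool_rot: [0.707, 0.707, 0.0, 0.001]
force: [1.3, 0.5, -3.4]
finger_gap: 0.555
gripper_force: 46.7
```

```bash
python3 -m crank '0.23 0.331 0 0 0 0;0.23 0.331 0 0 0 0;0.23 0.331 0 0 0 0;0.23 0.331 0 0 0 0;0.23 0.331 0 0 0 0' >/dev/null
python3 -m crank '0.23 0.331 0 0 0 0;0.23 0.331 0 0 0 0;0.23 0.331 0 0 0 0;0.23 0.331 0 0 0 0;0.23 0.331 0 0 0 0' >/dev/null
python3 -m crank '0.23 0.331 0 0 0 0;0.23 0.331 0 0 0 0;0.23 0.331 0 0 0 0;0.23 0.331 0 0 0 0;0 0 0 0 0 0' >/dev/null
python3 -m crank '0 0 0 0 0 0;0 0 0 0 0 0;0 0 0 0 0 0;0 0 0 0 0 0;0 0 0 0 0 0'
python3 -m crank '0 0 0.3 0 0 0;0 0 0.4 0 0 0;0 0 0.4 0 0 0;0 0 0.4 0 0 0;0 0 0.4 0 0 0' >/dev/null
python3 -m crank '0 0 0.4 0 0 0;0 0 0.3 0 0 0;0 0 0.15 0 0 0;0 0 0.05 0 0 0;0 0 0.03 0 0 0'
python3 -m crank '0 0 0.04 0 0 0;0 0 0 0 0 0;0 0 0 0 0 0;0 0 0 0 0 0;0 0 0 0 0 0'
```

```text
t: 26.0
tcp_pos: [0.6393, 0.0344, 0.1595]
tool_rot: [0.707, 0.707, -0.0, -0.0]
force: [-0.3, 0.7, -1.2]
finger_gap: 0.547
gripper_force: 46.9
t: 27.0
tcp_pos: [0.6399, 0.0347, 0.0462]
tool_rot: [0.707, 0.707, 0.0, 0.0]
force: [0.8, 0.5, -2.2]
finger_gap: 0.553
gripper_force: 47.0
t: 27.5
tcp_pos: [0.6401, 0.0347, 0.046]
tool_rot: [0.707, 0.707, 0.001, 0.001]
force: [-2.9, -0.3, 7.3]
finger_gap: 0.554
gripper_force: 47.1
```

```bash
python3 -m crank '0 0 0 0 0 0;0 0 0 0 0 0;0 0 0 0 0 0;0 0 0 0 0 0;0 0 0 0 0 0' 1
python3 -m crank '0 0 -0.4 0 0 0;0 0 -0.8 0 0 0;0 0 -0.9 0 0 0;0 0 -0.9 0 0 0;0 0 -0.8 0 0 0' >/dev/null
python3 -m crank '0.108 -0.418 0 0 0 0;0.108 -0.418 0 0 0 0;0.108 -0.418 0 0 0 0;0.108 -0.418 0 0 0 0;0.108 -0.418 0 0 0 0' >/dev/null
python3 -m crank '0.108 -0.418 0 0 0 0;0.108 -0.418 0 0 0 0;0.108 -0.418 0 0 0 0;0.108 -0.418 0 0 0 0;0.108 -0.418 0 0 0 0' >/dev/null
python3 -m crank '0.108 -0.418 0 0 0 0;0.108 -0.418 0 0 0 0;0 0 0 0 0 0;0 0 0 0 0 0;0 0 0 0 0 0'
python3 look.py .055
```

```text
t: 28.0
tcp_pos: [0.6395, 0.0347, 0.0443]
tool_rot: [0.707, 0.707, -0.0, -0.0]
force: [-0.2, -0.3, -0.1]
finger_gap: 1.003
gripper_force: 0.0
t: 30.0
tcp_pos: [0.4405, 0.0863, 0.1972]
tool_rot: [0.707, 0.707, 0.001, 0.001]
force: [-0.0, -0.1, -0.7]
finger_gap: 1.002
gripper_force: 0.0
[314. 234.] 2175 [0.439  0.0864 0.0558] [0.043 0.043 0.011] [108.  16. 196.]
[528. 281.] 623 [0.6239 0.0443 0.0551] [0.033 0.044 0.016] [ 14. 109.  19.]
[257. 325.] 447 [0.3888 0.0036 0.0547] [0.046 0.029 0.016] [ 24. 198. 164.]
[518. 456.] 476 [ 0.6466 -0.1455  0.0561] [0.051 0.019 0.016] [ 14.5 109.   20. ]
scene [373. 200.] 0.057 [0.4403 0.0848] [0.044 0.043]
scene [170. 218.] 0.1329 [ 0.6521 -0.172 ] [0.057 0.057]
scene [120. 231.] 0.068 [ 0.6467 -0.2834] [0.029 0.026]
scene [238. 241.] 0.1129 [ 0.643  -0.0673] [0.053 0.053]
scene [303. 268.] 0.0928 [0.6407 0.0334] [0.049 0.047]
scene [445. 333.] 0.0415 [0.6504 0.2511] [0.091 0.08 ]
[0.4401 0.0863 0.1968]
```

```bash
python3 -m crank '0 -0.02 0.46 0 0 0;0 0 0.46 0 0 0;0 0 0.46 0 0 0;0 0 0.46 0 0 0;0 0 0.46 0 0 0' >/dev/null
python3 -m crank '0 0 0.46 0 0 0;0 0 0.46 0 0 0;0 0 0.46 0 0 0;0 0 0.46 0 0 0;0 0 0.36 0 0 0'
python3 -m crank '0 0 0 0 0 0;0 0 0 0 0 0;0 0 0 0 0 0;0 0 0 0 0 0;0 0 0 0 0 0' -1 40
python3 -m crank '0 0 0 0 0 0;0 0 0 0 0 0;0 0 0 0 0 0;0 0 0 0 0 0;0 0 0 0 0 0'
python3 -m crank '0 0 -0.2 0 0 0;0 0 -0.35 0 0 0;0 0 -0.4 0 0 0;0 0 -0.4 0 0 0;0 0 -0.4 0 0 0' >/dev/null
python3 -m crank '0 0 -0.4 0 0 0;0 0 -0.4 0 0 0;0 0 -0.4 0 0 0;0 0 -0.3 0 0 0;0 0 0 0 0 0'
```

```text
t: 31.1
tcp_pos: [0.4389, 0.0863, 0.0152]
tool_rot: [0.707, 0.707, -0.0, -0.0]
force: [-0.7, 0.5, 0.4]
finger_gap: 1.0
gripper_force: 0.0
t: 31.6
tcp_pos: [0.4386, 0.0865, 0.0172]
tool_rot: [0.707, 0.707, 0.001, 0.001]
force: [-0.2, 0.2, 3.0]
finger_gap: 0.506
gripper_force: 40.7
t: 32.1
tcp_pos: [0.4386, 0.0865, 0.0172]
tool_rot: [0.707, 0.707, 0.001, 0.001]
force: [0.5, -0.4, 6.5]
finger_gap: 0.509
gripper_force: 41.0
t: 33.1
tcp_pos: [0.4386, 0.0866, 0.148]
tool_rot: [0.707, 0.707, 0.001, 0.001]
force: [-0.9, 0.7, -1.3]
finger_gap: 0.506
gripper_force: 40.9
```

```bash
python3 -m crank '0.069 0.349 0 0 0 0;0.069 0.349 0 0 0 0;0.069 0.349 0 0 0 0;0.069 0.349 0 0 0 0;0.069 0.349 0 0 0 0' >/dev/null
python3 -m crank '0.069 0.349 0 0 0 0;0.069 0.349 0 0 0 0;0.069 0.349 0 0 0 0;0.069 0.349 0 0 0 0;0.069 0.349 0 0 0 0' >/dev/null
python3 -m crank '0.069 0.349 0 0 0 0;0.069 0.349 0 0 0 0;0.069 0.349 0 0 0 0;0.069 0.349 0 0 0 0;0.069 0.349 0 0 0 0' >/dev/null
python3 -m crank '0 0 0 0 0 0;0 0 0 0 0 0;0 0 0 0 0 0;0 0 0 0 0 0;0 0 0 0 0 0'
python3 -m crank '0 0 0.3 0 0 0;0 0 0.4 0 0 0;0 0 0.4 0 0 0;0 0 0.4 0 0 0;0 0 0.4 0 0 0' >/dev/null
python3 -m crank '0 0 0.4 0 0 0;0 0 0.3 0 0 0;0 0 0.15 0 0 0;0 0 0.05 0 0 0;0 0 0.03 0 0 0'
python3 -m crank '0 0 0.04 0 0 0;0 0 0 0 0 0;0 0 0 0 0 0;0 0 0 0 0 0;0 0 0 0 0 0'
```

```text
t: 35.1
tcp_pos: [0.6469, 0.1279, 0.1465]
tool_rot: [0.707, 0.707, -0.0, -0.0]
force: [0.6, 0.9, -1.1]
finger_gap: 0.504
gripper_force: 41.0
t: 36.1
tcp_pos: [0.6479, 0.128, 0.0334]
tool_rot: [0.707, 0.707, 0.0, 0.0]
force: [0.9, -0.1, -1.5]
finger_gap: 0.504
gripper_force: 41.0
t: 36.6
tcp_pos: [0.648, 0.128, 0.0332]
tool_rot: [0.707, 0.707, 0.001, 0.001]
force: [-2.1, -0.5, 6.0]
finger_gap: 0.503
gripper_force: 41.4
```

Contact. I'll release, retreat and check.

```bash
python3 -m crank '0 0 0 0 0 0;0 0 0 0 0 0;0 0 0 0 0 0;0 0 0 0 0 0;0 0 0 0 0 0' 1
python3 -m crank '0 0 -0.4 0 0 0;0 0 -0.8 0 0 0;0 0 -0.9 0 0 0;0 0 -0.9 0 0 0;0 0 -0.9 0 0 0' >/dev/null
python3 -m crank '0 -0.4 -0.4 0 0 0;0 -0.4 0 0 0 0;0 -0.4 0 0 0 0;0 -0.4 0 0 0 0;0 -0.4 0 0 0 0' >/dev/null
python3 -m crank '0 -0.4 0 0 0 0;0 -0.4 0 0 0 0;0 0 0 0 0 0;0 0 0 0 0 0;0 0 0 0 0 0'
python3 look.py .055
```

```text
t: 37.1
tcp_pos: [0.6474, 0.1279, 0.0315]
tool_rot: [0.707, 0.707, -0.0, -0.0]
force: [0.2, 0.1, -0.0]
finger_gap: 0.997
gripper_force: 0.0
t: 38.6
tcp_pos: [0.5368, 0.1279, 0.2044]
tool_rot: [0.707, 0.707, 0.001, 0.001]
force: [0.2, -0.6, 0.1]
finger_gap: 0.998
gripper_force: 0.0
[430. 223.] 326 [0.6328 0.1359 0.0546] [0.029 0.037 0.016] [93.  19.  55.5]
[624. 243.] 809 [0.8051 0.1184 0.0556] [0.032 0.047 0.016] [  8. 221. 123.]
[411. 319.] 301 [0.6229 0.0472 0.055 ] [0.02  0.029 0.016] [ 15. 109.  20.]
[411. 405.] 434 [ 0.63   -0.0459  0.0546] [0.039 0.026 0.016] [ 13. 107.  21.]
scene [170. 218.] 0.1329 [ 0.6519 -0.1716] [0.058 0.057]
scene [121. 231.] 0.0679 [ 0.6466 -0.2824] [0.029 0.027]
scene [238. 241.] 0.1128 [ 0.6429 -0.0668] [0.053 0.052]
scene [303. 268.] 0.0928 [0.6411 0.0336] [0.048 0.047]
scene [361. 298.] 0.0729 [0.6491 0.1262] [0.045 0.043]
scene [444. 333.] 0.0414 [0.6502 0.2512] [0.09 0.08]
[0.5365 0.1279 0.2039]
```

View pics/scene_last.png

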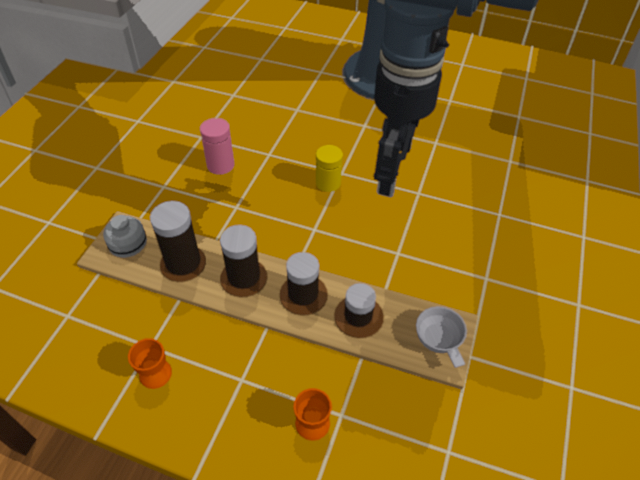

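The picture shows the four canisters upright on their mats, descending from the timer at (125,237) to the poacher at (440,330). Their lids are at (172,218), (238,241), (303,268) and (361,298), within about 2 mm of the mat centres measured earlier in the same camera. The timer and poacher have not moved.

```bash
python3 -c "from station import manip; print(manip.sign_off())"
```

```text
the job is handed in; nothing more can be done
None
```

The four canisters stand upright in height order, tallest by the timer and shortest by the poacher cup, each within about 2 mm of its mat's centre by camera; the timer and cup did not move, and the job is handed in (sign-off returned no verdict).

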